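Twist-lock a lamp lens into the three hooks of a ceiling light kit

ROBOT

A 6-joint arm with a two-finger parallel gripper is mounted at the origin on the work surface. World frame = base frame: x ahead of the robot, y to its left, z up, the work surface at z = 0. Lengths are in m, angles in rad, forces in N, time in s.
With the tool pointing down it reaches from about 0.35 to 0.85 m from the base axis. Payload 8.1 kg.
Tool frame: the origin (TCP) lies midway between the tips of the shut fingers; the grasp point (between the pads) lies 19 mm behind it (robot.grip_point_offset is the distance from the TCP to the grasp point, in m); z points along the fingers, y is the line along which they close (so a half turn about z gives the same grasp; the last joint's range is limited). The gripper opens to 93 mm and grips with 3 to 60 N. Pads are 15 mm wide; open, the fingers measure 128 mm over their backs; the gripper's body (75 mm by 188 mm) begins 65 mm behind the grasp point.
Start: joints at [1.17, 0.13, 1.488, -0, 1.523, -0.085], TCP at [0.186, 0.57, 0.183] pointing down, gripper open.
Joint ranges: [-2.96, 2.96], [-0.89, 2.26], [0.02, 2.5], [-1.34, 4.48], [0, 2.73], [-2.66, 2.66]. Speed limits (rad/s): [2.39, 2.39, 2.79, 3.14, 3.14, 3.14].

INTERFACE

Orientations are given as a rotation vector (axis times angle).
In Python, from plant import robot, read_camera, job gives the robot as it stands.
- The arm moves only by the shell command python3 -m inch 'ROWS' [FORCE]. ROWS is JSON, one flat list of numbers, 5 for each row, row after row: the shift along the world's x, y, z in mm, then the turn about the world's z in degrees, then the opening in per cent of the stroke, from 0 (shut) to 100 (fully open). In form: [dx, dy, dz, yaw, hand, dx, dy, dz, yaw, hand, ...]. A call has 1 to 10 rows; each row is the pose to reach, as a shift and turn from the pose commanded when the call began; what a row does not reach only later rows make up. A row lasts 1/12 s, in which the tool goes at most 41.7 mm and 7.16 degrees, less where a joint would pass 70% of its speed; a pose out of reach is approached as far as the arm can. A call with a gripper value outside its range is refused whole. The fingers move at their own pace and stop on an object; FORCE is the grip in N (left out, the last holds). Time passes only in rows, so rows that repeat a pose let the fingers close. It gives the time, the measured TCP pose, the force, the opening and the grip force at its end, in the units of the state.
- robot.read_state(): the state, without advancing time (a new reading comes with each control period).
- read_camera(name): name is "scene" or "top" or "wrist"; returns a dict with "image" (420x560x3 uint8, blue, green, red), "K" (3x3 intrinsics, pixels), "extrinsics" (4x4, takes a point from world to camera coordinates); the wrist camera has in their place "mount" (4x4, takes a point from camera to tool coordinates, whose origin is the TCP and whose axes are the flange's). Camera axes: x right, y down, z forward; pixel columns grow to the right and rows downward; lengths in m; the calibration is good to about 2 mm. A picture is of the moment at which its call begins: read the wrist's pose just before it. There is no depth.
- job.close_job(): hands the job in; it is judged then, once.
The state is a dict: "t": time; "q": joint angles; "dq": joint speeds; "joint_torque": joint torques, N m; "tool_pos": TCP position; "orientation": TCP orientation; "force": force on the tool from outside, world axes, zero at the start; "wrist_torque": the same for the moment, N m; "opening": finger opening in m; "gripper_force": force on a finger pad.
Only numpy, scipy, OpenCV 4.12 (cv2) and the standard library are available. Lean on these libraries where they do the work, as an engineer would, in place of code of your own. Each camera call takes 0.05 s, during which the arm holds its last target. There are 200 camera calls.

TASK

Pick up the lamp lens by its fin, lower it into the light kit with its three lugs in the gaps between the hooks, press it gently down against the sprung seat and turn it clockwise (seen from above) to the stop. Then let it rise so that all three lugs sit up in their notches, level and unable to rock, and let go. Do not force the glass, keep it upright, and leave everything else on the bench alone.

Things in the scene. Friction and masses are not known exactly. Their poses are not given: they have to be found in the camera images.
- lens_mid (a point): Middle, 24 mm above the underside, of the loose lamp lens (240 g): glass disc in a round steel rim 90 mm across, 12.5 mm high. z is up. On its centre stands a steel finger fin: flat bar 44 mm long along the lens's x, 10 mm thick along y, from 14 to 48 mm above the underside; the glass round it domes to 15.5 mm. Starts fin up on a card, underside 4 mm above the bench.
- lens_lug (a point): Middle of one of the lens's three equal lugs, 47 mm from its axis along its x, 2.5 mm above its underside; the others are 120 and 240 degrees round. Each is 14 mm wide, 5 mm thick, flush with the underside, and reaches 54 mm out from the axis.
- kit_axis (a point): On the upright axis of the fixed light kit, 30 mm above the bench: dark housing 160 mm across, short stem, and on it a pan, mouth up, 124 mm across. The stem telescopes: the pan's height was set by hand and no reading gives it; feel for it. The tops of the pan's three steel hooks lie 77 to 91 mm above the bench. The mount may bear on the lens with at most 40 N in all or the glass cracks.
- kit_gap (a point): On the kit 52 mm from its axis along the kit's x, 30 mm above the bench, straight below the middle of one of three gaps between the hooks, where the lens lugs go down; the others are 120 and 240 degrees round. A gap is 31 degrees wide: a lug has 6 degrees to spare either side. Hooks stand 47 to 57 mm from the axis, leaving the lens rim 2 mm play all round.
- kit_stop (a point): On the kit, 52 mm from its axis, 30 mm above the bench, straight below where the lug that entered at kit_gap rests in its notch, 48 degrees clockwise from above. Between lies the hook's low part, which a lug passes only with the seat plate at least 7 mm down; beyond it the hook is 3 mm higher underneath (the notch, entered after 44 degrees), then a stop block ends the turn at about 50.
- seat (a joint): Travel in m of the mount's sprung seat plate, 60 mm across: 0 up, positive pressed down, 1.2 N per mm, hard stop at 0.0085 (11 N, lens weight included). The lens first touches it when its underside is 6 mm below the hook tops. Lens lying loose: about 0.002; lugs up in their notches, held there by the spring: 0.004; lugs caught under the hooks' low part: 0.007.
- screwdriver: hand screwdriver lying on the bench between the card and the light kit; leave alone (origin: underside, or tool axis at bench level).
- collar: small brass ring, 40 mm across, 14 mm high; leave alone (origin: underside, or tool axis at bench level).
- canopy: dark cup-shaped fan canopy, 104 mm across the top, 60 mm high; leave alone (origin: underside, or tool axis at bench level).
- foam_block: white packing block 70 x 90 x 55 mm; leave alone (origin: underside, or tool axis at bench level).
- wrench: open wrench lying near the robot; leave alone (origin: underside, or tool axis at bench level).
- screw_jar: jar, 56 mm across, 75 mm high; leave alone (origin: underside, or tool axis at bench level).
- brush: hand brush lying near the robot; leave alone (origin: underside, or tool axis at bench level).
Things that resemble listed ones, but are neither listed nor needed, are in the scene too. What is shaped like the part that bears lens_mid but blue or yellow is not meant. What is shaped like the part that bears kit_axis but pink is not meant.

How it is judged:
On the way, in this order (a step that is already met when the one before it is completed fails the run):
1. the lens is lifted clear of the card (height (world z) of lens_mid above 0.06 m), for 0.1 s.
2. the lens, level and centred in the mount, is pressed down past the low part of the hooks (value of joint seat above 0.007 m and horizontal distance between lens_mid and kit_axis below 0.004 m and angle between lens_mid's own z axis and vertical below 0.06 rad), for 0.1 s.
At the end, for the whole second after the job is handed in: The lens sits in the mount with all three lugs up in the notches of the hooks and the spring bearing on it: seat plate 3.1 to 4.9 mm down, lens axis within 4 mm of the kit's axis, level within 0.025 rad, at rest and released (value of joint seat between 0.0031 and 0.0049 m and horizontal distance between lens_mid and kit_axis below 0.004 m and angle between lens_mid's own z axis and vertical below 0.025 rad and contact force between lens and kit above 1 N and linear speed of lens below 0.01 m/s and angular speed of lens below 0.1 rad/s); the robot touches nothing.
It fails at once if the lens is forced: the mount bears on it with more than 40 N (contact force between lens and kit above 40 N).
It fails at once if the lens is tipped by more than 0.5 rad (angle between lens_mid's own z axis and vertical above 0.5 rad).
It fails at once if a bystander is shifted by more than 15 mm (distance of any of screwdriver, collar, canopy, foam_block, wrench, screw_jar, brush from where it was at the start of the episode above 0.015 m).
It also fails if it takes over 72 s, if anything falls off the work surface, if the arm or the gripper's body presses on something with over 40 N, if the wrist force passes 120 N, or if a joint passes its speed limit or range.

## Working session

There is one attempt and no reset: what is moved stays moved. The work goes in short steps, Python scripts to look and compute and a shell command to move; the robot and the scene stay as the last step left them, time stands still between calls to the robot, and variables do not carry over. Pictures are saved under pics/ and viewed, at most 10 in all, crops included, and the job is handed in when it is done.

```bash
mkdir -p pics; ls
python3 - <<'E'
from plant import robot, read_camera
import cv2, numpy as np
s=robot.read_state(); print(s['t'],s['tool_pos'],s['orientation'],s['opening'],robot.grip_point_offset)
for n in("top","scene"):
    c=read_camera(n); cv2.imwrite(f"pics/{n}0.png",c["image"]); print(n,c["K"].tolist(),np.round(c["extrinsics"],4).tolist())
E
```

```text
pics
0.0 [0.18608596 0.56975831 0.18187617] [-4.93918827e-01 -3.10209037e+00  2.82032426e-03] 0.09275840069193973 0.0188
top [[383.7609972618596, 0.0, 274.5039984480107], [0.0, 383.7609972618596, 207.3798131550833], [0.0, 0.0, 1.0]] [[-0.0174, -0.9992, 0.0358, -0.105], [-0.9955, 0.014, -0.0934, 0.5749], [0.0928, -0.0373, -0.995, 0.9483], [0.0, 0.0, 0.0, 1.0]]
scene [[462.45880144955754, 0.0, 278.1430034186116], [0.0, 462.45880144955754, 215.70214894510718], [0.0, 0.0, 1.0]] [[0.6756, 0.7372, -0.0085, -0.2968], [0.618, -0.5726, -0.5387, -0.3651], [-0.402, 0.3587, -0.8425, 1.6109], [0.0, 0.0, 0.0, 1.0]]
```

View pics/top0.png

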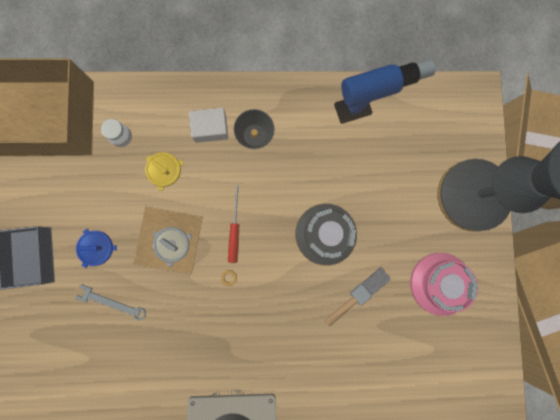

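View pics/scene0.png

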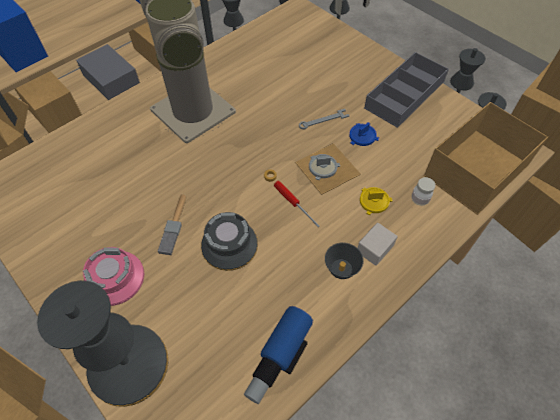

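The candidates in the top view are lens grey (171,245) on the card, blue (95,248) and yellow (163,169), plus kit dark (327,235) and pink (445,284). The task excludes blue, yellow and pink, so the grey lens on the card and the dark kit are meant. I'll confirm with an enlarged crop.

Run:
```python
import cv2, numpy as np
t=cv2.imread("pics/top0.png"); s=cv2.imread("pics/scene0.png")
def crop(im,u,v): return cv2.resize(im[v:v+60,u:u+80],(400,300),interpolation=cv2.INTER_CUBIC)
m=np.vstack([np.hstack([crop(t,131,215),crop(t,290,205)]),np.hstack([crop(s,283,137),crop(s,189,206)])])
cv2.imwrite("pics/mos.png",m)
```

```text
(no output)
```

View pics/mos.png

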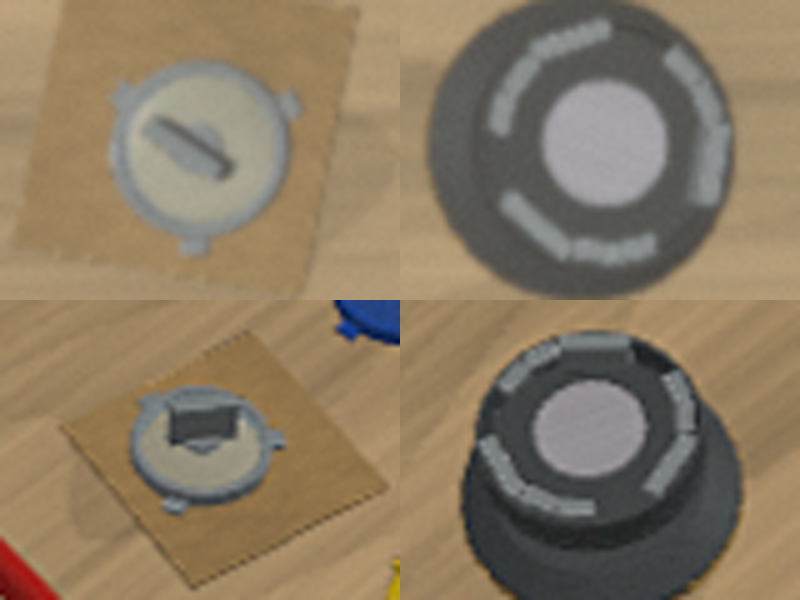

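The grey lens sits on the card with its rim centre at mosaic (200,150) and lugs at (123,97), (290,104) and (194,245). The fin points at the upper-left lug. The dark kit has three grey hooks with gaps at upper right, lower right and left. I'll fit both from the two cameras.

```bash
cat > h.py <<'E'
import numpy as np, cv2
from scipy.optimize import least_squares
CAM={'top':(np.array([[383.761,0,274.504],[0,383.761,207.380],[0,0,1]]),np.array([[-0.0174,-0.9992,0.0358,-0.105],[-0.9955,0.014,-0.0934,0.5749],[0.0928,-0.0373,-0.995,0.9483]])),
'scene':(np.array([[462.4588,0,278.143],[0,462.4588,215.702],[0,0,1]]),np.array([[0.6756,0.7372,-0.0085,-0.2968],[0.618,-0.5726,-0.5387,-0.3651],[-0.402,0.3587,-0.8425,1.6109]]))}
def proj(n,P):
    K,E=CAM[n]; c=np.c_[P,np.ones(len(P))]@E.T; c=c@K.T; return c[:,:2]/c[:,2:]
def ring(x,y,z,r,angs): a=np.radians(angs); return np.c_[x+r*np.cos(a),y+r*np.sin(a),np.full(len(a),z)]
E
python3 - <<'E'
from h import *
def un(p,ox,oy,qx,qy): return (np.array(p)-[qx,qy])/5+[ox,oy]-0.4
lt=un([(123,97),(194,245),(290,104)],131,215,0,0)   # ccw from above
# scene lugs: right, lower-left, top-left
ls=un([(278,440),(175,505),(150,405)],283,137,0,300)
kt=un([(608,28),(668,55),(707,205),(655,245),(508,200),(498,132)],290,205,400,0)
ks=un([(655,490),(592,510),(485,440),(503,385),(632,345),(670,378)],189,206,400,300)
def best(obs,f,p0):
    r=least_squares(lambda p:np.concatenate([(proj(n,f(p))-o).ravel() for n,o in obs.items()]),p0,x_scale=[.01,.01,10,.01][:len(p0)]); return r
# lugs: z=.009 tops, r=.051
for perm in range(3):
    r=best({'top':lt,'scene':np.roll(ls,perm,0)},lambda p:ring(p[0],p[1],.009,.051,p[2]+np.array([0,120,240])),[.47,.15,40])
    print('lens',perm,r.x,r.cost)
r=best({'top':lt},lambda p:ring(p[0],p[1],.009,.051,p[2]+np.array([0,120,240])),[.47,.15,40]);print('lens top',r.x,r.cost)
off=np.array([15.5,-15.5,-104.5,-135.5,135.5,104.5])
for obs in ({'top':kt,'scene':ks},{'top':kt},{'scene':ks}):
    if len(obs)==2: r=best(obs,lambda p:ring(p[0],p[1],p[3],.052,p[2]+off),[.47,-.28,0,.084])
    else: r=best(obs,lambda p:ring(p[0],p[1],.084,.052,p[2]+off),[.47,-.28,0])
    print('kit',r.x,r.cost); print(np.round(r.fun,1))
E
```

```text
lens 0 [ 0.48411105  0.15068018 52.58298207] 460.7893558697174
lens 1 [ 0.4840951   0.15057705 51.79533626] 727.8548122819951
lens 2 [ 0.48431818  0.15082419 64.35079132] 604.2819231238304
lens top [ 0.48425122  0.15074552 56.04220241] 1.0645513798398927
kit [  0.50345317  -0.24610879 -19.64232639   0.08874175] 9.934694760204279
[ 0.9  1.5 -0.2 -0.2 -1.5 -0.3  0.4 -0.5  0.7 -1.4  0.3  0.7 -1.8 -0.2
  0.9 -0.5  1.7 -0.9  0.2  1.4 -0.4  0.5 -0.2 -1. ]
kit [  0.50348428  -0.24668979 -19.2715552 ] 4.841604816237079
[ 0.6  1.6 -0.4 -0.2 -1.6 -0.4  0.3 -0.7  0.8 -1.3  0.3  0.9]
kit [  0.50111365  -0.24509457 -20.17275695] 5.76959851045662
[-2.   0.   0.7 -0.5  1.7 -0.9  0.3  1.4 -0.3  0.7 -0.2 -0.7]
```

```bash
python3 -m inch '[298,-419,0,-106,50,298,-419,0,-106,50,298,-419,0,-106,50,298,-419,0,-106,50,298,-419,0,-106,50,298,-419,0,-106,50,298,-419,0,-106,50,298,-419,0,-106,50,298,-419,0,-106,50,298,-419,0,-106,50]'; python3 -c "
from plant import robot;s=robot.read_state();print(s['q'],s['orientation'])"
```

```text
t: 0.93
tool_pos: [0.4283, 0.2288, 0.1827]
orientation: [-2.223, -2.22, 0.0]
force: [1.0, 1.6, 0.2]
opening: 0.0464
gripper_force: 0.0
[ 3.85010165e-01 -1.83311529e-01  1.79676115e+00  3.08801241e-05
  1.52831608e+00  3.86081552e-01] [-2.22256485e+00 -2.22018198e+00  2.31505194e-04]
```

```bash
python3 -m inch '[56,-78,0,-34,50,56,-78,0,-34,50,56,-78,0,-34,50,56,-78,0,-34,50,56,-78,0,-34,50,56,-78,0,-34,50,56,-78,0,-34,50]'
cat >> h.py <<'E'
from scipy.spatial.transform import Rotation as Rot
def wrist(name):
    from plant import robot, read_camera
    s=robot.read_state(); c=read_camera("wrist"); cv2.imwrite(f"pics/{name}.png",c["image"])
    T=np.eye(4); T[:3,:3]=Rot.from_rotvec(s['orientation']).as_matrix(); T[:3,3]=s['tool_pos']
    E=np.linalg.inv(T@np.array(c["mount"])); CAM[name]=(np.array(c["K"]),E[:3])
    np.savez(f"{name}.npz",K=c["K"],E=E[:3]); print(s['tool_pos'],s['orientation'],Rot.from_matrix(T[:3,:3]).apply([0,1,0]))
def load(name): d=np.load(f"{name}.npz"); CAM[name]=(d['K'],d['E'])
E
python3 -c "
from h import *; wrist('w1')
for p in ([.4843,.1507,.0165],[.4843,.1507,.052],*ring(.4843,.1507,.009,.051,[56,176,296])): print(proj('w1',np.array([p])))"
```

```text
t: 1.52
tool_pos: [0.4835, 0.1527, 0.1825]
orientation: [-2.768, -1.486, 0.001]
force: [0.0, -0.1, 0.3]
opening: 0.0467
gripper_force: 0.0
[0.48354121 0.15266645 0.18253007] [-2.76775114e+00 -1.48580549e+00  1.21122802e-03] [ 8.33464106e-01 -5.52573295e-01 -5.80507046e-04]
[[283.35265862 174.74012887]]
[[283.45853936 181.91227618]]
[[283.77481563 130.49581512]]
[[247.4123146  193.28078883]]
[[318.81686765 193.90687734]]
```

View pics/w1.png

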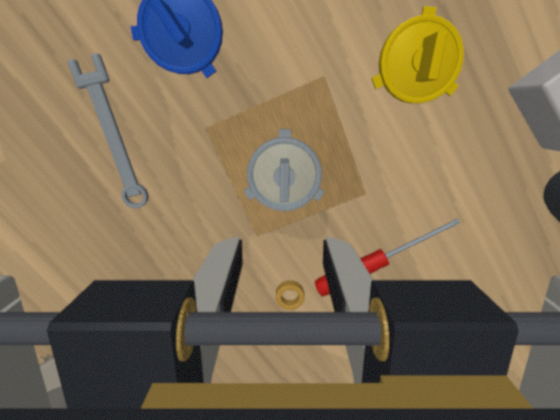

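The wrist view shows the lens centre at (285,174) with the fin vertical, aligned with the fingers, and lugs at (285,133), (250,193) and (320,193). These match the prediction within 2 px, so I'll descend.

```bash
python3 -m inch '[1,-2,-40,0,50,1,-2,-80,0,50,1,-2,-110,0,50,1,-2,-130,0,50,1,-2,-145,0,50,1,-2,-152,0,50,1,-2,-157,0,50,1,-2,-157,0,50,1,-2,-157,0,50]'; python3 -m inch '[0,0,0,0,0,0,0,0,0,0,0,0,0,0,0,0,0,0,0,0,0,0,0,0,0,0,0,0,0,0,0,0,0,0,0,0,0,0,0,0,0,0,0,0,0]' 35
```

```text
t: 2.32
tool_pos: [0.4855, 0.1511, 0.0269]
orientation: [2.769, 1.483, 0.002]
force: [0.0, 0.8, 1.0]
opening: 0.0465
gripper_force: 0.0
t: 3.07
tool_pos: [0.4848, 0.1508, 0.0259]
orientation: [-2.77, -1.482, 0.0]
force: [0.0, -0.1, 0.0]
opening: 0.0006
gripper_force: 0.0
```

Run:
```python
from h import *; wrist('w2')
from plant import robot,read_camera
s=robot.read_state(); print(s['opening'],s['gripper_force'],s['force'])
c=read_camera('scene')['image']; c2=read_camera('top')['image']
m=np.vstack([np.hstack([cv2.imread('pics/w2.png')[120:420,80:480],cv2.resize(c[120:220,260:393],(400,300))]),np.hstack([cv2.resize(c2[190:290,110:243],(400,300)),cv2.resize(c,(400,300))])])
cv2.imwrite('pics/m2.png',m)
```

```text
[0.48478408 0.15079638 0.02591385] [-2.77011875e+00 -1.48186337e+00  1.19751927e-04] [ 8.31844993e-01 -5.55008022e-01 -5.38461397e-05]
0.0002441713229289327 0.0 [ 0.16243446  0.1519278  -0.00456093]
```

View pics/m2.png

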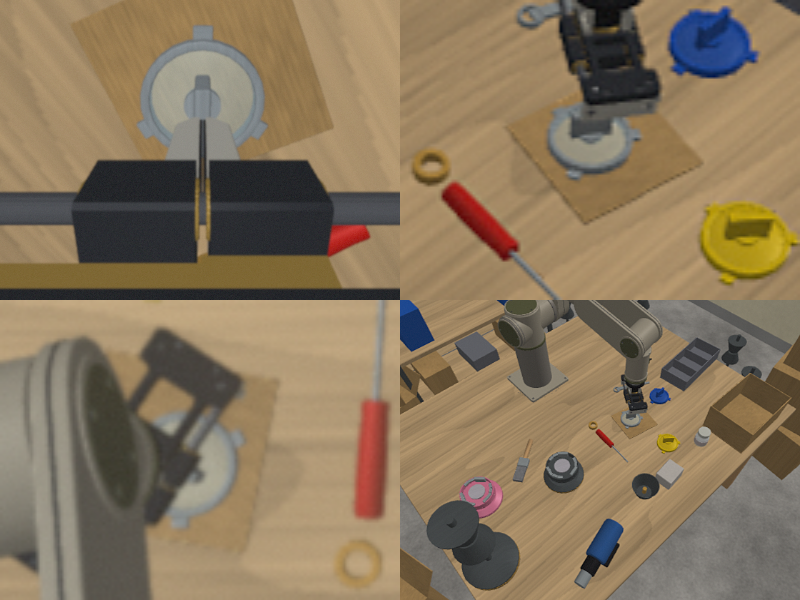

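Run:
```python
from h import *
from plant import read_camera
print(np.round(read_camera('wrist')['mount'],4).tolist())
for n in('w1','w2'):
    load(n); K,E=CAM[n]; print(n,'campos',-E[:,:3].T@E[:,3])
d=np.array([np.cos(np.radians(56)),np.sin(np.radians(56)),0])
for p in ([.4848,.1508,.0259],[.4843,.1507,.0165],[.4843,.1507,.052]): 
    p=np.array(p); print(p,[proj('w2',np.array([p+o*d]))[0].round(1).tolist() for o in(-.045,-.022,0,.022,.045)])
```

```text
[[0.0011, -0.9556, -0.2946, 0.081], [1.0, 0.0009, 0.0006, 0.0002], [-0.0003, -0.2946, 0.9556, -0.2022], [0.0, 0.0, 0.0, 1.0]]
w1 campos [0.52863157 0.22004082 0.38466219]
w2 campos [0.52993018 0.21801086 0.22808766]
[0.4848 0.1508 0.0259] [[281.3, 283.3], [281.5, 254.8], [281.6, 225.8], [281.8, 195.1], [282.0, 160.9]]
[0.4843 0.1507 0.0165] [[280.9, 277.0], [281.0, 249.4], [281.2, 221.4], [281.3, 191.8], [281.5, 159.0]]
[0.4843 0.1507 0.052 ] [[280.6, 305.8], [280.8, 274.4], [281.0, 242.4], [281.2, 208.1], [281.4, 169.6]]
```

Run:
```python
from h import *
from plant import read_camera
load('w2'); print(CAM['w2'][0].round(1).tolist())
d=np.array([np.cos(np.radians(56)),np.sin(np.radians(56)),0])
for z in(.018,.026,.052,.06): 
    p=np.array([.4848,.1508,z]); print(z,proj('scene',np.array([p-.022*d,p,p+.022*d])).round(1).tolist())
c=read_camera('scene')['image'][130:190,290:370]
w=cv2.imread('pics/w2.png')[180:300,200:360]
m=np.vstack([cv2.resize(c,(800,600),interpolation=cv2.INTER_CUBIC)]); cv2.imwrite('pics/m3.png',m)
```

```text
[[315.9, 0.0, 282.2], [0.0, 315.9, 200.0], [0.0, 0.0, 1.0]]
0.018 [[316.3, 165.2], [323.2, 164.4], [330.1, 163.5]]
0.026 [[316.5, 163.6], [323.4, 162.7], [330.3, 161.9]]
0.052 [[317.0, 158.2], [324.0, 157.4], [331.0, 156.5]]
0.06 [[317.2, 156.6], [324.2, 155.7], [331.2, 154.8]]
```

View pics/m3.png

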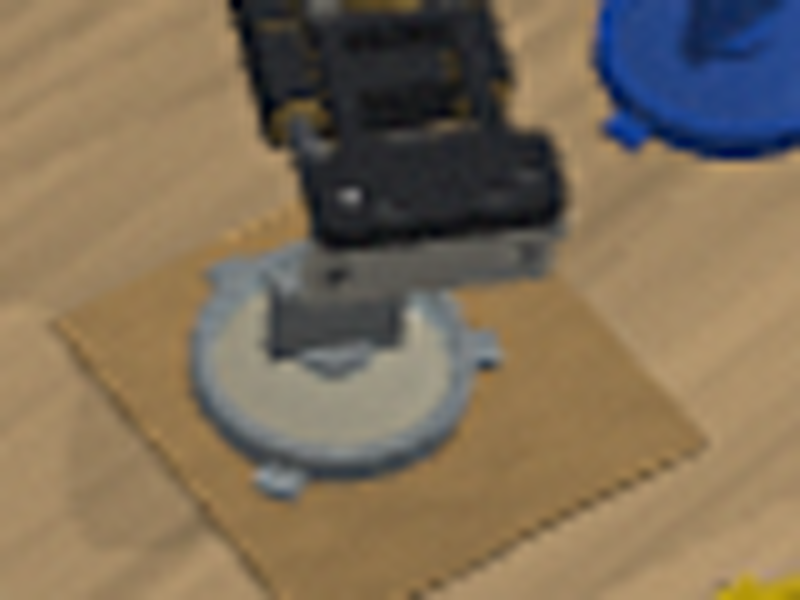

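The wrist view shows the finger tips at row 240, which suggests they sit 30 to 40 mm behind the stated TCP, so they shut above the fin. I'll feel for it gently with the fingers shut.

```bash
python3 -m inch '[0,0,-1,0,0,0,0,-2,0,0,0,0,-3,0,0,0,0,-3,0,0]'; python3 -m inch '[0,0,-1,0,0,0,0,-2,0,0,0,0,-3,0,0,0,0,-3,0,0]'
```

```text
t: 3.65
tool_pos: [0.4846, 0.1507, 0.0226]
orientation: [-2.77, -1.482, 0.001]
force: [-0.5, 0.2, -0.2]
opening: 0.0005
gripper_force: 0.0
t: 3.98
tool_pos: [0.4846, 0.1507, 0.0196]
orientation: [-2.77, -1.482, 0.001]
force: [0.1, -0.3, 0.6]
opening: 0.0008
gripper_force: 0.0
```

```bash
python3 -m inch '[0,0,-1,0,0,0,0,-2,0,0,0,0,-3,0,0,0,0,-3,0,0]'; python3 -m inch '[0,0,-1,0,0,0,0,-2,0,0,0,0,-3,0,0,0,0,-3,0,0]'
```

```text
t: 4.32
tool_pos: [0.4846, 0.1508, 0.0167]
orientation: [-2.77, -1.482, 0.001]
force: [0.3, 0.5, 0.6]
opening: 0.0006
gripper_force: 0.0
t: 4.65
tool_pos: [0.4848, 0.1508, 0.0165]
orientation: [-2.77, -1.482, 0.001]
force: [-13.9, -3.4, 26.2]
opening: 0.0004
gripper_force: 13.2
```

```bash
python3 -m inch '[0,0,4,0,0,0,0,8,0,0,0,0,10,0,0]'; python3 -m inch '[0,0,0,0,50,0,0,0,0,50,0,0,0,0,50,0,0,0,0,50,0,0,0,0,50,0,0,0,0,50,0,0,0,0,50]'
python3 - <<'E'
from h import *; wrist('w3')
from plant import read_camera
a=cv2.resize(cv2.imread('pics/w3.png')[150:310,180:390],(800,600))[:, :]
b=read_camera('scene')['image'][130:190,290:370]
cv2.imwrite('pics/m4.png',np.hstack([cv2.resize(a,(400,300)),cv2.resize(b,(400,300),interpolation=cv2.INTER_CUBIC)]))
E
```

```text
t: 4.9
tool_pos: [0.4852, 0.1509, 0.0245]
orientation: [2.77, 1.482, 0.001]
force: [0.4, 0.0, 0.3]
opening: 0.0005
gripper_force: 0.0
t: 5.48
tool_pos: [0.4847, 0.1508, 0.0238]
orientation: [-2.77, -1.482, 0.0]
force: [0.1, 0.5, 0.6]
opening: 0.0425
gripper_force: 0.0
[0.48471824 0.15076504 0.02379729] [-2.77010544e+00 -1.48177717e+00  3.63192109e-04] [ 8.31820337e-01 -5.55044951e-01 -1.73133620e-04]
```

View pics/m4.png

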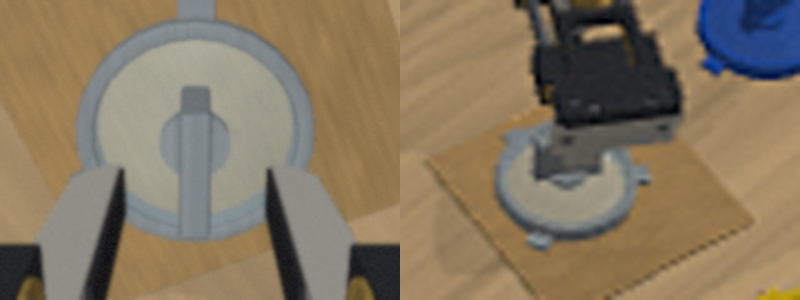

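The fin's top face spans rows 210 to 275 as predicted. The open tips straddle it but are still about 35 mm higher than the TCP reading suggests, which agrees with touching the fin top at TCP z 0.0165. I'll go about 31 mm lower while watching the force.

```bash
python3 -m inch '[0,0,-5,0,50,0,0,-10,0,50,0,0,-15,0,50,0,0,-20,0,50,0,0,-20,0,50]';  python3 -m inch '[0,0,-3,0,50,0,0,-6,0,50,0,0,-9,0,50,0,0,-11,0,50,0,0,-11,0,50]'
```

```text
t: 6.0
tool_pos: [0.4836, 0.1505, 0.0022]
orientation: [-2.77, -1.481, 0.004]
force: [-0.3, -0.9, 0.1]
opening: 0.0467
gripper_force: 0.0
t: 6.42
tool_pos: [0.4844, 0.1507, -0.0076]
orientation: [-2.77, -1.482, 0.001]
force: [-0.1, -0.7, -0.5]
opening: 0.0465
gripper_force: 0.0
```

```bash
python3 -m inch '[0,0,0,0,0,0,0,0,0,0,0,0,0,0,0,0,0,0,0,0,0,0,0,0,0,0,0,0,0,0,0,0,0,0,0,0,0,0,0,0,0,0,0,0,0]' 35
```

```text
t: 7.17
tool_pos: [0.4849, 0.1508, -0.007]
orientation: [2.77, 1.482, 0.0]
force: [-0.9, 0.5, 1.9]
opening: 0.0097
gripper_force: 35.0
```

```bash
python3 -m inch '[0,0,10,0,0,0,0,40,0,0,0,0,75,0,0,0,0,110,0,0,0,0,112,0,0,0,0,112,0,0,0,0,112,0,0]'; python3 -m inch '[0,-30,0,0,0,2,-65,0,5,0,4,-105,0,10,0,6,-145,0,15,0,8,-185,0,20,0,10,-225,0,25,0,12,-265,0,30,0,14,-305,0,35,0,16,-340,0,40,0,17,-370,0,44,0]'; python3 -m inch '[1,-14,0,0,0,2,-26,0,0,0,2,-26,0,0,0,2,-26,0,0,0]'
python3 - <<'E'
from h import *; wrist('w4')
from plant import read_camera
K,E=CAM['w4']
print(proj('w4',ring(.5035,-.2465,.085,.052,100.4+np.array([15.5,-15.5,-104.5,-135.5,135.5,104.5]))).round(1).tolist())
a=cv2.imread('pics/w4.png'); t=read_camera('top')['image']
cv2.imwrite('pics/m5.png',np.vstack([np.hstack([cv2.resize(a,(400,300)),cv2.resize(a[100:250,180:380],(400,300))]),np.hstack([cv2.resize(read_camera('scene')['image'][170:290,160:320],(400,300)),cv2.resize(t[170:290,250:410],(400,300))])]))
E
```

```text
t: 7.75
tool_pos: [0.4845, 0.1507, 0.1047]
orientation: [-2.77, -1.482, 0.0]
force: [0.0, -0.3, -3.1]
opening: 0.0096
gripper_force: 35.0
t: 8.58
tool_pos: [0.4998, -0.221, 0.1022]
orientation: [-2.007, -2.412, 0.002]
force: [0.2, -0.5, -2.0]
opening: 0.0099
gripper_force: 35.0
t: 8.92
tool_pos: [0.5031, -0.2442, 0.1036]
orientation: [-2.014, -2.408, -0.0]
force: [0.3, 0.4, -2.6]
opening: 0.0098
gripper_force: 35.0
[ 0.50314427 -0.24423528  0.10360327] [-2.01352091e+00 -2.40804209e+00 -1.73893820e-04] [ 0.98420139  0.1770452  -0.00161772]
[[263.1, 152.6], [302.8, 152.5], [349.6, 235.7], [329.9, 264.2], [236.5, 264.4], [216.7, 235.9]]
```

View pics/m5.png

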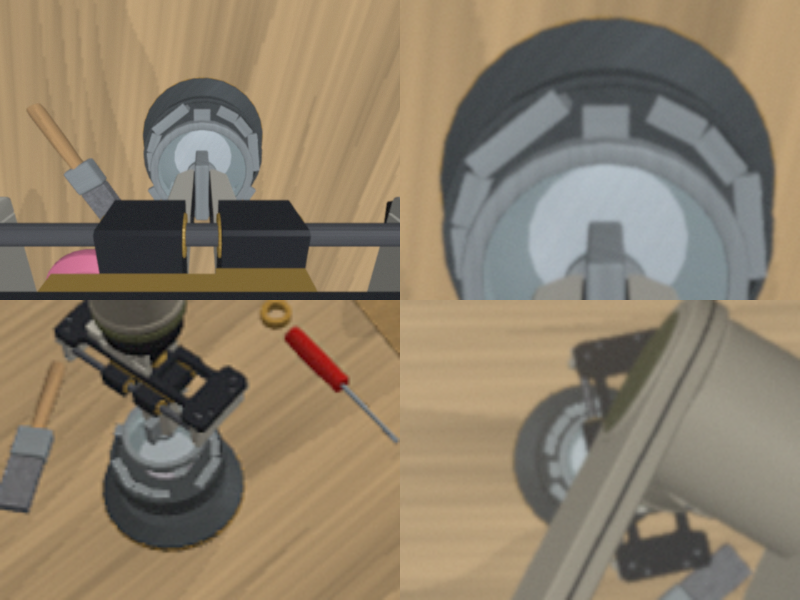

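The lug at mosaic (606,105-137), wrist pixel (283,152-168), sits in the middle of the gap between hook ends at about (262,149) and (306,155). Next I'll fit the hook ring and the lens from this view.

Run:
```python
from h import *; load('w4')
K,E=CAM['w4']; C=-E[:,:3].T@E[:,3]
def ray(uv,z):
    d=np.c_[np.array(uv,float),np.ones(len(uv))]@np.linalg.inv(K).T@E[:,:3]; return C+d*((z-C[2])/d[:,2:])
m=lambda p:(np.array(p,float)-[400,0])/2+[180,100]
o=m([(512,127),(685,110),(730,148),(765,225),(458,200)])
L=m([(574,105),(647,122)]); 
for z in(.079,.084,.089):
    P=ray(o,z); r=least_squares(lambda c:np.hypot(P[:,0]-c[0],P[:,1]-c[1])-.057,[.5,-.246])
    G=ray(L,z); a=[np.degrees(np.arctan2(*(g[:2]-c)[::-1])) for g in G for c in [r.x]]
    r2=least_squares(lambda c:np.hypot(P[:,0]-c[0],P[:,1]-c[1])-c[2],[.5,-.246,.057])
    print(z,r.x.round(4),(r.fun*1e3).round(1),'free',r2.x.round(4),'gap ends',np.round(a,1),np.round([np.hypot(*(g[:2]-r.x)) for g in G],4))
y=np.array([np.cos(np.radians(100.3)),np.sin(np.radians(100.3))]);t=np.array([.5031,-.2442])
for nm,uv,z,R in(('lug out',(283,152.5),.1196,.054),('rim',(283,170),.1271,.045)):
    print(nm,ray([uv],z)[0,:2]-y*R-t)
print(ray(m([(583,105),(629,105)]),.1196))
```

```text
0.079 [ 0.5054 -0.2487] [-0.6 -0.3 -0.3  2.2  2.4] free [ 0.5059 -0.2531  0.0602] gap ends [114.4  84. ] [0.0533 0.0475]
0.084 [ 0.5052 -0.2486] [-0.5  0.  -0.3  1.3  1.4] free [ 0.5055 -0.2511  0.0589] gap ends [113.9  84.4] [0.0538 0.0481]
0.089 [ 0.505  -0.2485] [-0.5  0.4 -0.3  0.3  0.6] free [ 0.5051 -0.2492  0.0575] gap ends [113.3  84.9] [0.0543 0.0488]
lug out [ 6.59089599e-05 -1.06183803e-03]
rim [ 4.94786135e-05 -1.01471034e-03]
[[ 0.48683543 -0.19334167  0.1196    ]
 [ 0.5001851  -0.19092254  0.1196    ]]
```

```bash
python3 -m inch '[1.7,-2.7,-5,-1,0,1.7,-2.7,-12,-1,0,1.7,-2.7,-18,-1,0,1.7,-2.7,-21,-1,0,1.7,-2.7,-21,-1,0,1.7,-2.7,-21,-1,0]'; python3 -m inch '[0,0,-1,0,0,0,0,-2,0,0,0,0,-3,0,0,0,0,-3,0,0]'; python3 -m inch '[0,0,-1,0,0,0,0,-2,0,0,0,0,-3,0,0,0,0,-3,0,0]'
```

```text
t: 9.57
tool_pos: [0.5052, -0.2476, 0.0834]
orientation: [-2.034, -2.393, 0.0]
force: [-0.2, 1.2, -2.6]
opening: 0.0096
gripper_force: 35.0
t: 9.9
tool_pos: [0.5055, -0.248, 0.0809]
orientation: [2.034, 2.394, -0.0]
force: [-0.3, -0.6, -2.8]
opening: 0.0097
gripper_force: 35.0
t: 10.23
tool_pos: [0.5056, -0.248, 0.0781]
orientation: [2.034, 2.394, 0.0]
force: [0.1, 0.2, -0.4]
opening: 0.0094
gripper_force: 35.0
```

```bash
python3 -m inch '[0,0,0,0,0,0,0,0,0,0]'; python3 -m inch '[0,0,-1,0,0,0,0,-1,0,0,0,0,-1,0,0]'; python3 -c "
from plant import robot;s=robot.read_state();print(s['force'],s['wrist_torque'])"
```

```text
t: 10.4
tool_pos: [0.5056, -0.2479, 0.0781]
orientation: [2.034, 2.394, 0.0]
force: [-0.6, 0.1, -0.6]
opening: 0.0095
gripper_force: 35.0
t: 10.65
tool_pos: [0.5053, -0.2476, 0.0765]
orientation: [-2.034, -2.394, -0.0]
force: [0.7, 1.6, -2.3]
opening: 0.0091
gripper_force: 35.0
[ 0.70530179  1.62530114 -2.2884208 ] [0.21335474 0.0014474  0.01235126]
```

```bash
python3 -m inch '[0,0,-1,0,0,0,0,-2,0,0,0,0,-2,0,0,0,0,-2,0,0]'; python3 -m inch '[0,0,-1,0,0,0,0,-2,0,0,0,0,-2,0,0,0,0,-2,0,0]';python3 -c "
from plant import robot;s=robot.read_state();print(s['force'],s['wrist_torque'])"
```

```text
t: 10.98
tool_pos: [0.5053, -0.2476, 0.0746]
orientation: [-2.034, -2.393, -0.0]
force: [-0.6, 1.9, -2.7]
opening: 0.0099
gripper_force: 35.0
t: 11.32
tool_pos: [0.5054, -0.2477, 0.0728]
orientation: [-2.034, -2.394, -0.0]
force: [-1.5, 4.2, -2.5]
opening: 0.0097
gripper_force: 35.0
[-1.48534686  4.20585062 -2.49094795] [ 0.60960831  0.24999006 -0.0090788 ]
```

```bash
python3 -m inch '[-0.4,1,0,0,0,-0.4,1,0,0,0,-0.4,1,0,0,0]'; python3 -m inch '[0,0,-1,0,0,0,0,-2,0,0,0,0,-2,0,0,0,0,-2,0,0]';python3 -c "
from plant import robot;s=robot.read_state();print(s['force'],s['wrist_torque'])"
```

```text
t: 11.57
tool_pos: [0.5053, -0.2474, 0.0731]
orientation: [2.034, 2.393, -0.001]
force: [0.4, -0.2, -2.6]
opening: 0.01
gripper_force: 35.0
t: 11.9
tool_pos: [0.5054, -0.2473, 0.0712]
orientation: [2.034, 2.393, -0.0]
force: [1.1, -0.6, -0.6]
opening: 0.0094
gripper_force: 35.0
[ 1.09571856 -0.62138549 -0.61732771] [-0.24221657  0.02582559 -0.00284438]
```

```bash
for i in 1 2; do python3 -m inch '[0,0,-1,0,0,0,0,-2,0,0,0,0,-2,0,0,0,0,-2,0,0]'|egrep 'tool|force'; done; python3 -c "
from plant import robot;s=robot.read_state();print(s['wrist_torque'])"
```

```text
tool_pos: [0.5054, -0.2473, 0.0693]
force: [0.2, -1.5, 0.8]
gripper_force: 35.0
tool_pos: [0.5054, -0.2473, 0.0673]
force: [-1.0, -2.7, 4.0]
gripper_force: 35.0
[-6.16996784e-01  1.77466751e-01  4.78664079e-04]
```

```bash
python3 -m inch '[0,-0.4,-1,0,0,0,-0.4,-2,0,0,0,-0.4,-2,0,0,0,-0.4,-2,0,0]'|egrep 'tool|force';  python3 -m inch '[0,0,-0.5,0,0,0,0,-1,0,0,0,0,-1,0,0,0,0,-1,0,0]'|egrep 'tool|force'; python3 -c "
from plant import robot;s=robot.read_state();print(s['wrist_torque'])"
```

```text
tool_pos: [0.5054, -0.2473, 0.0654]
force: [-0.8, -0.8, 7.2]
gripper_force: 35.0
tool_pos: [0.5055, -0.2473, 0.0645]
force: [-1.6, -0.6, 7.9]
gripper_force: 35.0
[-0.26409091  0.344798    0.01027172]
```

```bash
python3 -m inch '[0,0,0,-2,0,0,0,0,-5,0,0,0,0,-8,0,0,0,0,-11,0,0,0,0,-13,0,0,0,0,-15,0,0,0,0,-15,0]'|egrep 'tool|force|ori'; python3 -c "
from plant import robot;s=robot.read_state();print(s['wrist_torque'])"
```

```text
tool_pos: [0.5057, -0.247, 0.0646]
orientation: [2.331, 2.105, 0.002]
force: [-0.7, 0.4, 8.2]
gripper_force: 35.0
[-0.08758695  0.21754202  0.05188496]
```

```bash
python3 -m inch '[0,0,0,-3,0,0,0,0,-6,0,0,0,0,-9,0,0,0,0,-12,0,0,0,0,-14,0,0,0,0,-15,0,0,0,0,-15,0]'|egrep 'tool|force|ori';python3 -m inch '[0,0,0,-2,0,0,0,0,-5,0,0,0,0,-8,0,0,0,0,-11,0,0,0,0,-12,0,0,0,0,-12,0]'|egrep 'tool|force|ori'; python3 -c "
from plant import robot;s=robot.read_state();print(s['wrist_torque'])"
```

```text
tool_pos: [0.5058, -0.2472, 0.0647]
orientation: [2.585, 1.784, 0.002]
force: [-0.6, -0.1, 7.9]
gripper_force: 35.0
tool_pos: [0.5057, -0.2469, 0.0645]
orientation: [2.758, 1.504, 0.002]
force: [-0.9, 0.4, 8.7]
gripper_force: 35.0
[0.02908635 0.26667377 0.03060603]
```

```bash
for i in 1 2 3 4 5; do python3 -m inch '[0,0,0,-1,0,0,0,0,-2,0,0,0,0,-2,0]'|egrep 'tool|force|ori'; python3 -c "
from plant import robot;import numpy as np;s=robot.read_state();o=s['orientation'];print(99.3-2*49.65+2*np.degrees(np.arctan2(o[1],o[0]))%360,s['wrist_torque'])"; done
```

```text
tool_pos: [0.5057, -0.247, 0.0646]
orientation: [2.783, 1.456, 0.002]
force: [0.4, 1.9, 8.0]
gripper_force: 35.0
55.24374692400188 [0.03761143 0.20631587 0.06518484]
tool_pos: [0.5057, -0.247, 0.0646]
orientation: [2.808, 1.408, 0.002]
force: [-0.1, 0.5, 6.9]
gripper_force: 35.0
53.24111318578839 [0.043249   0.22749841 0.04732398]
tool_pos: [0.5058, -0.2471, 0.0646]
orientation: [2.832, 1.358, 0.002]
force: [-0.0, -0.2, 7.2]
gripper_force: 35.0
51.24384410478774 [-0.04376684  0.1943722   0.09524778]
tool_pos: [0.5056, -0.247, 0.0646]
orientation: [2.856, 1.309, 0.002]
force: [0.2, 0.3, 8.3]
gripper_force: 35.1
49.25698226504945 [0.06676531 0.27014661 0.33253282]
tool_pos: [0.5054, -0.2466, 0.0645]
orientation: [-2.877, -1.259, -0.001]
force: [-2.3, 2.2, 8.4]
gripper_force: 35.5
47.27779690197548 [0.30212219 0.47031673 0.54995297]
```

```bash
python3 -m inch '[0,0,0,1.5,0,0,0,0,2.5,0,0,0,0,2.5,0]'|egrep 'tool|force|ori'; for i in 1 2 3 ; do python3 -m inch '[0,0,0.6,0,0,0,0,1.2,0,0,0,0,1.2,0,0]'|egrep 'tool|force:'; python3 -c "
from plant import robot;s=robot.read_state();print(s['wrist_torque'])"; done
```

```text
tool_pos: [0.5055, -0.2467, 0.0645]
orientation: [-2.848, -1.324, -0.001]
force: [-1.7, 1.3, 8.5]
gripper_force: 35.0
tool_pos: [0.5054, -0.2466, 0.0655]
force: [-0.5, 1.0, 5.6]
gripper_force: 35.0
[ 0.07386221  0.26715271 -0.03233575]
tool_pos: [0.5054, -0.2467, 0.0664]
force: [0.0, 3.0, 4.8]
gripper_force: 35.0
[ 0.29549198  0.00415211 -0.0031946 ]
tool_pos: [0.5053, -0.2468, 0.0675]
force: [2.2, 2.8, 3.5]
gripper_force: 35.0
[ 0.52649031 -0.18747457  0.0511515 ]
```

```bash
for i in 1 2 ; do python3 -m inch '[0,0,0.5,0,0,0,0,0.8,0,0,0,0,0.8,0,0,0,0,0.8,0,0]'|egrep 'tool|force:|ori'; python3 -c "
from plant import robot;s=robot.read_state();print(s['t'],s['wrist_torque'])"; done
```

```text
tool_pos: [0.505, -0.2471, 0.0682]
orientation: [-2.849, -1.322, 0.0]
force: [1.2, 4.6, 2.2]
gripper_force: 35.0
17.4833 [ 0.65340273 -0.19301656  0.0764186 ]
tool_pos: [0.5049, -0.2472, 0.0688]
orientation: [-2.849, -1.322, 0.001]
force: [1.3, 2.8, 0.3]
gripper_force: 35.0
17.8167 [ 0.52480285 -0.16856585  0.04360648]
```

```bash
python3 -m inch '[0.3,0.7,0,0,0,0.3,0.7,0,0,0,0.3,0.7,0,0,0]'|egrep 'tool|force:|ori'; python3 -m inch '[0,0,0,0,0,0,0,0,0,0,0,0,0,0,0,0,0,0,0,0]' 3|egrep 'tool|force:|open';  python3 -m inch '[0,0,0,0,15,0,0,0,0,20,0,0,0,0,30,0,0,0,0,30,0,0,0,0,30,0,0,0,0,30]' 3|egrep 'tool|force:|open'
```

```text
tool_pos: [0.5049, -0.2471, 0.0689]
orientation: [2.85, 1.322, -0.002]
force: [-1.0, -1.2, -2.1]
gripper_force: 35.0
tool_pos: [0.505, -0.247, 0.0689]
force: [-2.3, -3.8, -2.9]
opening: 0.0099
gripper_force: 3.0
tool_pos: [0.5055, -0.2465, 0.0692]
force: [-0.6, -0.3, -0.1]
opening: 0.0278
gripper_force: 0.0
```

```bash
python3 -m inch '[0,0,10,0,30,0,0,25,0,30,0,0,50,0,30,0,0,85,0,30,0,0,120,0,30,0,0,120,0,30,0,0,120,0,30]'|egrep 'tool|force:'
python3 - <<'E'
from h import *; wrist('w5')
from plant import read_camera
a=cv2.imread('pics/w5.png')
K,E=CAM['w5']
for z in (.082,.12): print(proj('w5',np.array([[.5053,-.2475,z]])))
u,v=proj('w5',np.array([[.5053,-.2475,.1]]))[0].astype(int)
s=read_camera('scene')['image'][200:275,180:280]
cv2.imwrite('pics/m6.png',np.hstack([cv2.resize(a[v-75:v+75,u-75:u+75],(450,450),interpolation=cv2.INTER_CUBIC),cv2.resize(s[:,12:87-0],(450,450),interpolation=cv2.INTER_CUBIC)])[:, :800]); print(u,v)
E
```

```text
tool_pos: [0.5074, -0.2477, 0.1934]
force: [-0.1, 0.0, -0.8]
gripper_force: 0.0
[ 0.50739236 -0.24773635  0.19339224] [2.84456359 1.32004417 0.00611063] [ 0.7636422  -0.64560416  0.00677131]
[[279.17959246 186.58598318]]
[[279.09384027 197.14476592]]
279 191
```

View pics/m6.png

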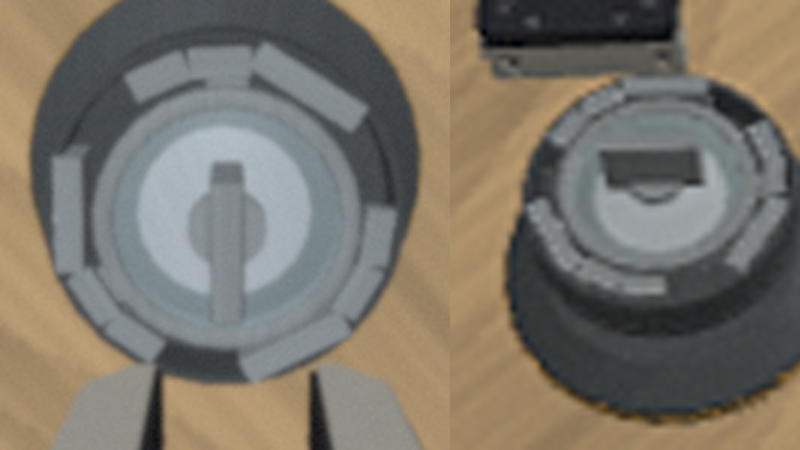

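The picture shows the lens centred in the hook ring. Its top lug at mosaic (228,80) is under the notch segment, against the stop block on its right. The other two lugs are hidden, but the fin stands straight. Before release the grip carried about the full lens weight, so the notch roofs, not the hand, were taking the spring. I'll let the arm settle and hand in.

```bash
python3 -m inch '[0,0,20,0,30,0,0,20,0,30,0,0,20,0,30,0,0,20,0,30,0,0,20,0,30]'|egrep 'tool|force:'; python3 -c "
from plant import job;print(job.close_job())"
```

```text
tool_pos: [0.5048, -0.2463, 0.2075]
force: [0.3, -0.1, -0.7]
gripper_force: 0.0
the job is handed in; nothing more can be done
None
```

The job is handed in: the lens was pressed down, turned clockwise to the stop, let rise into its notches and released. Force readings and one lug seen in its notch support this, but I could not see the other two lugs or measure the level, and the hand-in returned no verdict.

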